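# Swing up the spice box's tray, pack a tin flat underneath and lower the tray

## Robot

A 7-joint arm with a two-finger parallel gripper is mounted at the origin on a cart in front of the work surface, level with it; the furniture and walls round the work are solid. World frame = base frame: x ahead of the robot, y to its left, z up, the work surface at z = 0. Lengths are in m, angles in rad, forces in N, time in s.
With the tool pointing down it reaches from about 0.4 to 0.85 m from the base axis. Payload 10.4 kg.
Tool frame: the origin (TCP) lies midway between the tips of the shut fingers; the grasp point (between the pads) lies 19 mm behind it; z points along the fingers, y is the line along which they close (so a half turn about z gives the same grasp; the last joint's range is limited). The gripper opens to 87 mm and grips with 3 to 60 N. Pads are 19 mm wide; open, the fingers measure 117 mm over their backs; the gripper's body (75 mm by 190 mm) begins 51 mm behind the grasp point.
Start: joints at [-1.162, 0.332, -0.065, 1.46, 0.022, 1.35, -0.088], TCP at [0.262, 0.568, 0.223] pointing down, gripper open.
Joint ranges: [-2.6, 2.6], [-0.5, 2.12], [-1.47, 1.34], [0.16, 2.42], [-1.27, 4.41], [0.06, 2.06], [-2.6, 2.6]. Speed limits (rad/s): [2.22, 2.22, 2.79, 2.79, 3.14, 3.14, 3.14].

## Interface

Orientations are given as a unit quaternion [x, y, z, w].
In Python, from bench import r gives the robot as it stands.
- The arm moves only by the tool arm_command, never from a script. Its arguments are lists of equal length, an entry for each row: "xyz": the shift along the world's x, y, z in m, a list of three; "rot": the turn, a rotation vector about the world's x, y, z in rad, a list of three. In form: {"xyz": [[tx, ty, tz], ...], "rot": [[ax, ay, az], ...]}. A call has 1 to 20 rows; each row is the pose to reach, as a shift and turn from the pose commanded when the call began; what a row does not reach only later rows make up. A row lasts 1/12 s, in which the tool goes at most 41.7 mm and 7.16 degrees, less where a joint would pass 70% of its speed; a pose out of reach is approached as far as the arm can. A call with a gripper value outside its range is refused whole. "grip" is the opening, from 0 (shut) to 1 (fully open), set as the call begins (left out, the last holds). The fingers move at their own pace and stop on an object; "squeeze" is the grip in N (left out, the last holds). Time passes only in rows, so rows that repeat a pose let the fingers close. It gives the time, the measured TCP pose, the force, the opening and the grip force at its end, in the units of the state.
- r.read_state(): the state, without advancing time (a new reading comes with each control period).
- r.camera(name): name is "scene" or "top" or "wrist"; returns the picture (400x640x3 uint8, red, green, blue); there is no depth.
- r.camera_model(name): a dict with "fx", "fy", "cx", "cy" (pixels), "T" (4x4, takes a point from camera to world coordinates). Camera axes: x right, y up, looking along -z (the intrinsics and any distortion apply to the point x, -y, -z); pixel columns grow to the right and rows downward; lengths in m; the calibration is good to about 2 mm. A picture is of the moment at which its call begins: read the wrist's pose just before it. camera_model takes no time and is no camera call; for the wrist camera it gives the pose at the moment of the call.
- r.close_job(): hands the job in; it is judged then, once.
Trained networks look in the newest picture that a camera, given by its name, has taken for a name from the list of things; names that differ only in an ending like _2 or _b are one class to them, and where a whole thing is asked for, a point or a joint stands for the part that bears it (a point fixed in the world has none). Each returns a list of dicts, best first, with "conf" (0 to 1); they miss things now and then, are a little off and sometimes report something else, mostly with a low value. They report only what shows in the picture. A call takes as long as a camera call.
- r.look_for(label, camera): "at" ([x, y, z] in m, in the coordinates of the camera as it stood for that picture, good to about 4 mm: the middle of the surface that is visible of it).
- r.spot_point(label, camera): "at" ([x, y, z] in m, in the coordinates of the camera as it stood for that picture, good to about 4 mm: a listed point, or the origin of a listed thing).
The state is a dict: "time": time; "joint_positions": joint angles; "joint_vel": joint speeds; "joint_torque": joint torques, N m; "ee_pos": TCP position; "eef_rot": TCP orientation; "ft_force": force on the tool from outside, world axes, zero at the start; "torque": the same for the moment, N m; "width": finger opening in m; "grip_force": force on a finger pad.
Only numpy, scipy, OpenCV 4.12 (cv2) and the standard library are available. Lean on these libraries where they do the work, as an engineer would, in place of code of your own. Each camera call takes 0.05 s, during which the arm holds its last target. There are 200 camera calls.

## Task

Pack the upright rectangular tin into the empty far bay of the wooden spice box: the bay lies under the handled tray, which swings up and over to the left on its arms and stays there by itself. The tin must go in flat on a broad face, so lay it down on the board first and let go, then take it again across its middle and lower it level into the bay, without letting it topple or drop. Then swing the tray back by its handle and lower it gently until it is fully shut, with its two jars still in it; leave the two standing jars alone.

Things in the scene. Friction and masses are not known exactly. Their poses are not given: they have to be found in the camera images.
- spice_box: Open wooden box fixed on the board, 225 (its x, away from the robot) by 133 mm (its y, to the left), rim 52 mm up; origin at the centre of its underside. Walls 9, floor 8 mm thick. A 42 mm high divider at x = 0 parts it into two bays, each 100 mm along x by 115 along y. The near bay (x < 0) is full: two jars lie wedged in it. The far bay (x > 0) is empty.
- free_bay (a point): Centre of the far bay's floor, 53.5 mm along the box's x from its origin and 8 mm above its underside; axes as the box. The tin (111 mm long) fits only along y, where the bay measures 115 mm; the rim is 44 mm above this point. Flat (32 mm high) the tin lets the tray shut; on edge (50 mm) it stops the tray.
- arms (a joint): Angle a (rad) of the steel arms that carry the tray: 0 shut, 1.976 open. The tray moves without turning: from its shut place it shifts along the box's y by 0.085 - 0.1018 cos(0.5826 + a) and up by 0.1018 sin(0.5826 + a) - 0.056 (m), so 46 mm up half-way, and open 170 mm to the left at its old height. Left free it falls to the nearer end's stop and rests there.
- tray_handle (a point): Middle of the tray's wooden handle bar: round, 16 mm thick, 211 mm long along the box's x, clear all round between its end posts, 136 mm above the box's underside when shut and 84 mm above the tray's. Tray 225 by 133 mm, walls 36 mm high; tray, arms and jars weigh about 0.8 kg. Axes as the box.
- tray_floor (a point): Centre of the tray's inner floor (5 mm above its underside), straight below the handle; axes as the box. A low rib under the handle parts the tray into two rows.
- tray_jar_a_mid (a point): Middle of a small spice jar (37 mm thick, 92 mm long) lying loose in the tray's left row along the box's x; z is the jar's long axis.
- tray_jar_b_mid (a point): Middle of a small spice jar (38 mm thick, 96 mm long) lying loose in the tray's right row along the box's x; z is the jar's long axis.
- tin_mid (a point): Centre of the rectangular spice tin, 32 (its x) by 50 (its y) by 111 mm (its z, lid upward); the only rectangular thing among the three that stand to the right of the box. About 0.16 kg. At the start it stands upright, centre 55.5 mm above the board.
- tin: The same tin; origin at the centre of its foot.
- board: Fixed wooden board over the cold hob, 500 by 740 mm, 16 mm thick; origin at the centre of its underside; its top is at z = 0.016. Box, tin and jars stand on it; its front part between the box and the standing tin is clear.
- jar_tall_mid (a point): Centre of a standing round jar, 53 mm wide, 118 mm tall, to be left alone.
- jar_wide_mid (a point): Centre of a standing round jar, 61 mm wide, 102 mm tall, to be left alone.

How it is judged:
On the way, in this order (a step that is already met when the one before it is completed fails the run):
1. the tin lies on the board, let go (angle between tin_mid's own z axis and vertical between 1.42 and 1.72 rad and contact force between the fingers and tin below 0.2 N and contact force between tin and board above 0.3 N and linear speed of tin below 0.03 m/s), for 0.2 s.
2. the tray is open and the tin lies flat in the far bay, let go (x of tin_mid in the frame of spice_box between 0.018 and 0.089 m and y of tin_mid in the frame of spice_box between -0.008 and 0.008 m and z of tin_mid in the frame of spice_box below 0.029 m and angle between tin_mid's own z axis and vertical between 1.42 and 1.72 rad and value of joint arms above 1.9 rad and contact force between the fingers and tin below 0.2 N), for 0.2 s.
At the end, for the whole second after the job is handed in: The tin lies at rest flat in the far bay (centre within 36 mm of the bay's centre along the box's x and 8 mm along y, lying within 5 mm of the floor, long axis level within about 8 degrees), the tray is shut (arms under 0.035 rad) and both small jars are in the tray (x of tin_mid in the frame of spice_box between 0.018 and 0.089 m and y of tin_mid in the frame of spice_box between -0.008 and 0.008 m and z of tin_mid in the frame of spice_box below 0.029 m and angle between tin_mid's own z axis and vertical between 1.42 and 1.72 rad and value of joint arms below 0.035 rad and linear speed of tin below 0.02 m/s and x of tray_jar_a_mid in the frame of tray_floor between -0.11 and 0.11 m and y of tray_jar_a_mid in the frame of tray_floor between -0.063 and 0.063 m and z of tray_jar_a_mid in the frame of tray_floor between 0 and 0.05 m and x of tray_jar_b_mid in the frame of tray_floor between -0.11 and 0.11 m and y of tray_jar_b_mid in the frame of tray_floor between -0.063 and 0.063 m and z of tray_jar_b_mid in the frame of tray_floor between 0 and 0.05 m); the robot touches nothing.
It fails at once if the tray is let fall or flung: its arms turn faster than 4.5 rad/s (velocity of joint arms above 4.5 rad/s or velocity of joint arms below -4.5 rad/s).
It fails at once if the tin drops, topples or is thrown: it moves faster than 0.5 m/s while no finger holds it, or turns faster than 6 rad/s ((contact force between the fingers and tin below 0.05 N and linear speed of tin above 0.5 m/s) or angular speed of tin above 6 rad/s).
It fails at once if a standing jar is shifted by more than 40 mm or tipped (distance of any of jar_tall_mid, jar_wide_mid from where it was at the start of the episode above 0.04 m or angle between any of jar_tall_mid, jar_wide_mid's own z axis and vertical above 0.5 rad).
It also fails if it takes over 72 s, if anything falls off the work surface, if the arm or the gripper's body presses on something with over 40 N, if the wrist force passes 120 N, or if a joint passes its speed limit or range.

## Working session

There is one attempt and no reset: what is moved stays moved. The work goes in short steps, Python scripts to look and compute and a tool call to move; the robot and the scene stay as the last step left them, time stands still between calls to the robot, and variables do not carry over. Pictures are saved under pics/ and viewed, at most 12 in all, crops included, and the job is handed in when it is done.

Besides the shell and the picture viewer there is one more tool, called after "Emit:" as name(argument=value, ...) on one line, values as JSON. arm_command: Moves the arm, as the interface text tells. Its arguments: {"type":"object","properties":{"xyz":{"type":"array"},"rot":{"type":"array"},"grip":{"type":"number"},"squeeze":{"type":"number"}},"required":["xyz","rot"]}

```bash
ls; mkdir -p pics; cat > h.py <<'E'
import numpy as np,cv2
from bench import r
from scipy.spatial.transform import Rotation as R
def w(p,cam):
    T=np.array(r.camera_model(cam)["T"]); return T[:3,:3]@np.array(p)+T[:3,3]
def find(labels,cam,fn="spot_point",n=2):
    for l in labels:
        for d in getattr(r,fn)(l,cam)[:n]:
            print(cam,fn[:4],l,round(d["conf"],2),np.round(w(d["at"],cam),4))
def save(cam,name):
    im=r.camera(cam); cv2.imwrite("pics/"+name,im[:,:,::-1]); return im
def st():
    s=r.read_state(); print(round(s["time"],2),np.round(s["ee_pos"],4),np.round(R.from_quat(s["eef_rot"]).as_matrix(),3).tolist(),np.round(s["ft_force"],1),round(s["width"],4),round(s["grip_force"],1))
E
python3 - <<'E'
from h import *
L=["spice_box","free_bay","tray_handle","tray_floor","tray_jar_a_mid","tin_mid","tin","board","jar_tall_mid","jar_wide_mid"]
for c in ["scene","top"]:
    im=save(c,c+"0.png"); find(L,c)
    print(np.round(r.camera_model(c)["T"],3).tolist())
st()
E
```

```text
pics
scene spot spice_box 0.87 [0.4782 0.0649 0.017 ]
scene spot tray_handle 0.83 [0.478  0.0679 0.1498]
scene spot tray_handle 0.32 [ 0.6309 -0.2931  0.0702]
scene spot tray_floor 0.87 [0.4805 0.0636 0.0738]
scene spot tin_mid 0.94 [ 0.5101 -0.3616  0.0738]
scene spot tin 0.92 [ 0.5083 -0.3592  0.0148]
scene spot tin 0.68 [0.4813 0.0657 0.0146]
scene spot board 0.78 [ 0.5845 -0.0365  0.0009]
scene spot board 0.68 [0.4786 0.0657 0.0142]
scene spot jar_tall_mid 0.62 [ 0.4914 -0.2362  0.0743]
scene spot jar_wide_mid 0.76 [ 0.633  -0.2944  0.0653]
[[0.912, 0.233, -0.337, 0.19], [-0.41, 0.53, -0.742, -0.806], [0.005, 0.815, 0.579, 0.668], [0.0, 0.0, 0.0, 1.0]]
top spot spice_box 0.62 [0.4769 0.0628 0.0154]
top spot free_bay 0.62 [ 0.51   -0.3651  0.0704]
top spot tray_handle 0.88 [0.4761 0.0599 0.1528]
top spot tray_floor 0.64 [0.4794 0.0638 0.0768]
top spot tray_jar_a_mid 0.78 [0.4346 0.0855 0.0888]
top spot tray_jar_a_mid 0.5 [0.5206 0.0386 0.0931]
top spot tin_mid 0.7 [ 0.5119 -0.3647  0.0677]
top spot tin 0.89 [ 0.5079 -0.3648  0.0141]
top spot tin 0.2 [0.4826 0.0617 0.0733]
top spot board 0.77 [ 5.828e-01 -3.810e-02 -5.000e-04]
top spot jar_tall_mid 0.84 [ 0.4846 -0.2378  0.0687]
top spot jar_tall_mid 0.19 [ 0.6243 -0.301   0.0654]
top spot jar_wide_mid 0.64 [ 0.623  -0.3002  0.0622]
[[0.006, 0.989, -0.146, 0.373], [-1.0, 0.01, 0.023, -0.095], [0.025, 0.146, 0.989, 1.104], [0.0, 0.0, 0.0, 1.0]]
1.1 [0.2615 0.5677 0.2226] [[-0.908, 0.418, 0.0], [0.418, 0.908, 0.0], [0.0, 0.0, -1.0]] [ 0.   1.  -0.1] 0.0873 0.0
```

View pics/top0.png

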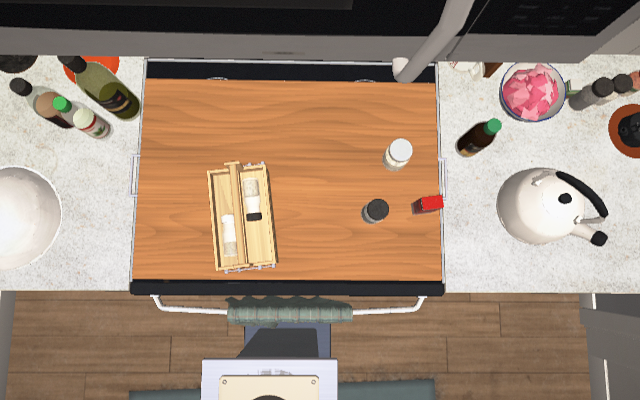

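View pics/scene0.png

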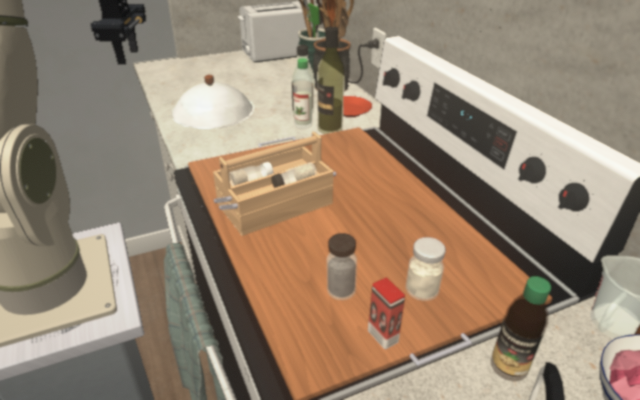

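Top view: the tray handle runs (242,268)–(232,163), so the box yaw is about 5°. The tin is at (428,204), the dark jar at (376,210) and the white jar at (398,153). I'll move the wrist camera over the box.

Emit:
arm_command(xyz=[[0.01, -0.03, 0.02], [0.03, -0.06, 0.045], [0.045, -0.095, 0.06], [0.06, -0.13, 0.075], [0.075, -0.165, 0.09], [0.09, -0.2, 0.1], [0.105, -0.235, 0.1], [0.12, -0.27, 0.1], [0.13, -0.305, 0.1], [0.14, -0.34, 0.1], [0.15, -0.375, 0.1], [0.16, -0.41, 0.1], [0.17, -0.44, 0.1], [0.18, -0.46, 0.1], [0.18, -0.46, 0.1], [0.18, -0.46, 0.1]], rot=[[0, 0, 0.1], [0, 0, 0.2], [0, 0, 0.3], [0, 0, 0.4], [0, 0, 0.52], [0, 0, 0.52], [0, 0, 0.52], [0, 0, 0.52], [0, 0, 0.52], [0, 0, 0.52], [0, 0, 0.52], [0, 0, 0.52], [0, 0, 0.52], [0, 0, 0.52], [0, 0, 0.52], [0, 0, 0.52]])

```text
time: 2.43
ee_pos: [0.4418, 0.1068, 0.3228]
eef_rot: [-0.043, 0.999, 0.0, 0.0]
ft_force: [0.3, 1.0, 0.1]
width: 0.087
grip_force: 0.0
```

```bash
python3 - <<'E'
from h import *
st(); save("wrist","w1.png"); m=r.camera_model("wrist"); print(m["fx"],m["cx"],m["cy"],np.round(m["T"],3).tolist())
find(["tray_handle","tray_floor","spice_box","tray_jar_a_mid"],"wrist")
E
```

```text
2.43 [0.4418 0.1068 0.3228] [[-0.996, -0.086, 0.0], [-0.086, 0.996, 0.001], [-0.0, 0.001, -1.0]] [0.3 1.  0.1] 0.087 0.0
298.23268409514657 319.20881239736866 194.8441648333831 [[-0.087, -0.952, -0.294, 0.36], [0.996, -0.082, -0.026, 0.101], [0.001, -0.296, 0.955, 0.484], [0.0, 0.0, 0.0, 1.0]]
wrist spot tray_handle 0.66 [0.4762 0.064  0.1509]
wrist spot tray_floor 0.74 [0.4765 0.0633 0.0722]
wrist spot tray_floor 0.49 [0.4745 0.065  0.0147]
wrist spot spice_box 0.96 [0.4767 0.0601 0.0175]
wrist spot tray_jar_a_mid 0.56 [0.4379 0.092  0.0914]
```

View pics/w1.png

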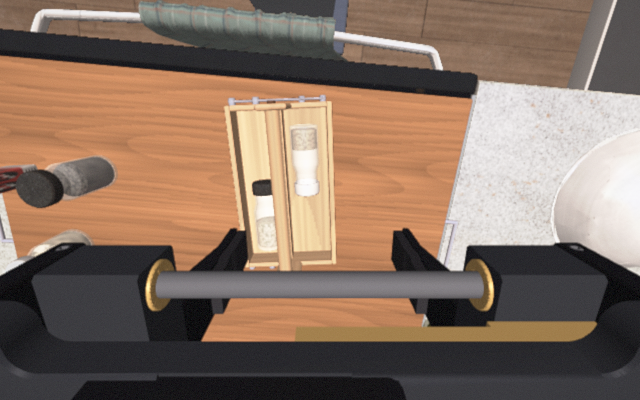

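The wrist view shows the tray with its handle bar from (274,105) to (286,268). Both jars lie in their rows.

```bash
cat >> h.py <<'E'
def ray(px,cam,z):
    m=r.camera_model(cam);T=np.array(m["T"]);d=T[:3,:3]@np.array([(px[0]-m["cx"])/m["fx"],-(px[1]-m["cy"])/m["fy"],-1]);o=T[:3,3]
    return o+d*(z-o[2])/d[2]
E
python3 - <<'E'
from h import *
print(sorted(r.camera_model("wrist")))
for a,b,c,z in [((274,105),(286,268),"wrist",.152),((329,101),(334,263),"wrist",.104),((227,107),(247,265),"wrist",.104),((242,268),(232,163),"top",.152)]:
    p,q=ray(a,c,z),ray(b,c,z); d=q-p; print(np.round(p,4),np.round(q,4),np.degrees(np.arctan2(d[1],d[0])))
E
```

```text
['T', 'cx', 'cy', 'fx', 'fy']
[0.3665 0.0538 0.152 ] [0.562  0.0776 0.152 ] 6.927941774355293
[0.3569 0.1133 0.104 ] [0.577  0.1423 0.104 ] 7.496897496143148
[ 0.3749 -0.0102  0.104 ] [0.5913 0.0179 0.104 ] 7.414924802582915
[0.3627 0.048  0.152 ] [0.5864 0.0767 0.152 ] 7.288710786948065
```

Emit:
arm_command(xyz=[[0.01, -0.02, -0.03], [0.025, -0.04, -0.065], [0.035, -0.043, -0.1], [0.035, -0.043, -0.135], [0.035, -0.043, -0.165], [0.035, -0.043, -0.185], [0.035, -0.043, -0.19], [0.035, -0.043, -0.19]], rot=[[0, 0, 0.042], [0, 0, 0.042], [0, 0, 0.042], [0, 0, 0.042], [0, 0, 0.042], [0, 0, 0.042], [0, 0, 0.042], [0, 0, 0.042]])

```text
time: 3.35
ee_pos: [0.4757, 0.065, 0.1316]
eef_rot: [-0.066, 0.998, -0.0, -0.001]
ft_force: [-0.2, -0.5, 1.2]
width: 0.0871
grip_force: 0.0
```

Emit:
arm_command(xyz=[[0, 0, 0], [0, 0, 0], [0, 0, 0], [0, 0, 0], [0, 0, 0], [0, 0, 0], [0, 0, 0], [0, 0, 0]], rot=[[0, 0, 0], [0, 0, 0], [0, 0, 0], [0, 0, 0], [0, 0, 0], [0, 0, 0], [0, 0, 0], [0, 0, 0]], grip=0.05, squeeze=35)

```text
time: 4.02
ee_pos: [0.4766, 0.0647, 0.1326]
eef_rot: [-0.065, 0.998, 0.0, 0.0]
ft_force: [1.3, -1.7, -0.3]
width: 0.0416
grip_force: 0.0
```

```bash
python3 - <<'E'
from h import *
st()
a=np.linspace(0,1.976,27)[1:]
y=.085-.1018*np.cos(.5826+a); z=.1018*np.sin(.5826+a)-.056
print([[round(float(-.127*b),3),round(float(.992*b),3),round(float(c),3)] for b,c in zip(y,z)])
E
```

```text
4.02 [0.4766 0.0647 0.1326] [[-0.992, -0.13, -0.0], [-0.13, 0.992, 0.0], [-0.0, 0.0, -1.0]] [ 1.3 -1.7 -0.3] 0.0416 0.0
[[-0.001, 0.004, 0.006], [-0.001, 0.009, 0.012], [-0.002, 0.015, 0.018], [-0.003, 0.02, 0.023], [-0.003, 0.027, 0.028], [-0.004, 0.033, 0.032], [-0.005, 0.04, 0.035], [-0.006, 0.047, 0.039], [-0.007, 0.054, 0.041], [-0.008, 0.061, 0.043], [-0.009, 0.069, 0.045], [-0.01, 0.077, 0.046], [-0.011, 0.084, 0.046], [-0.012, 0.092, 0.046], [-0.013, 0.1, 0.045], [-0.014, 0.107, 0.043], [-0.015, 0.115, 0.041], [-0.016, 0.122, 0.039], [-0.016, 0.129, 0.035], [-0.017, 0.136, 0.032], [-0.018, 0.142, 0.028], [-0.019, 0.148, 0.023], [-0.02, 0.154, 0.018], [-0.02, 0.159, 0.012], [-0.021, 0.164, 0.006], [-0.022, 0.169, 0.0]]
```

Emit:
arm_command(xyz=[[0, 0, 0], [0, 0, 0], [0, 0, 0], [0, 0, 0], [0, 0, 0], [0, 0, 0], [0, 0, 0], [0, 0, 0]], rot=[[0, 0, 0], [0, 0, 0], [0, 0, 0], [0, 0, 0], [0, 0, 0], [0, 0, 0], [0, 0, 0], [0, 0, 0]])

```text
time: 4.68
ee_pos: [0.4768, 0.063, 0.1325]
eef_rot: [-0.064, 0.998, -0.001, 0.0]
ft_force: [0.6, -7.0, 0.3]
width: 0.0149
grip_force: 35.0
```

Emit:
arm_command(xyz=[[-0.001, 0.004, 0.006], [-0.001, 0.009, 0.012], [-0.002, 0.015, 0.018], [-0.003, 0.02, 0.023], [-0.003, 0.027, 0.028], [-0.004, 0.033, 0.032], [-0.005, 0.04, 0.035], [-0.006, 0.047, 0.039], [-0.007, 0.054, 0.041], [-0.008, 0.061, 0.043], [-0.009, 0.069, 0.045], [-0.01, 0.077, 0.046], [-0.011, 0.084, 0.046]], rot=[[0, 0, 0], [0, 0, 0], [0, 0, 0], [0, 0, 0], [0, 0, 0], [0, 0, 0], [0, 0, 0], [0, 0, 0], [0, 0, 0], [0, 0, 0], [0, 0, 0], [0, 0, 0], [0, 0, 0]])

```text
time: 5.77
ee_pos: [0.4655, 0.1501, 0.1784]
eef_rot: [-0.065, 0.998, 0.0, 0.0]
ft_force: [4.1, 0.2, -5.8]
width: 0.0153
grip_force: 34.9
```

Emit:
arm_command(xyz=[[-0.001, 0.008, 0], [-0.002, 0.016, -0.001], [-0.003, 0.023, -0.003], [-0.004, 0.031, -0.005], [-0.005, 0.038, -0.007], [-0.005, 0.045, -0.011], [-0.006, 0.052, -0.014], [-0.007, 0.058, -0.018], [-0.008, 0.064, -0.023], [-0.009, 0.07, -0.028], [-0.009, 0.075, -0.034], [-0.01, 0.08, -0.04], [-0.011, 0.084, -0.046], [-0.011, 0.085, -0.048], [-0.011, 0.085, -0.048]], rot=[[0, 0, 0], [0, 0, 0], [0, 0, 0], [0, 0, 0], [0, 0, 0], [0, 0, 0], [0, 0, 0], [0, 0, 0], [0, 0, 0], [0, 0, 0], [0, 0, 0], [0, 0, 0], [0, 0, 0], [0, 0, 0], [0, 0, 0]])

```text
time: 7.02
ee_pos: [0.4552, 0.2318, 0.1321]
eef_rot: [-0.064, 0.998, -0.001, -0.0]
ft_force: [-4.2, -13.2, 15.5]
width: 0.015
grip_force: 35.1
```

Emit:
arm_command(xyz=[[0, 0, 0], [0, 0, 0], [0, 0, 0], [0, 0, 0], [0, 0, 0], [0, 0, 0]], rot=[[0, 0, 0], [0, 0, 0], [0, 0, 0], [0, 0, 0], [0, 0, 0], [0, 0, 0]], grip=0.5)

```text
time: 7.52
ee_pos: [0.4544, 0.2341, 0.1305]
eef_rot: [-0.065, 0.998, 0.0, -0.0]
ft_force: [0.6, -0.2, 0.6]
width: 0.0412
grip_force: 0.0
```

```bash
python3 - <<'E'
from h import *
st()
for c in ["top","scene"]:
    save(c,c+"1.png")
    find(["spice_box","free_bay","tray_handle","tray_floor","tin","tin_mid"],c,n=1)
E
```

```text
7.52 [0.4544 0.2341 0.1305] [[-0.991, -0.13, -0.0], [-0.13, 0.991, 0.0], [0.0, 0.0, -1.0]] [ 0.6 -0.2  0.6] 0.0412 0.0
top spot spice_box 0.64 [0.4798 0.0605 0.0146]
top spot tray_floor 0.59 [0.4573 0.2288 0.0764]
top spot tin 0.87 [ 0.5111 -0.3619  0.0142]
scene spot spice_box 0.86 [0.4839 0.0674 0.0171]
scene spot free_bay 0.87 [0.5322 0.0672 0.0277]
scene spot tray_handle 0.67 [0.4551 0.2374 0.1508]
scene spot tray_floor 0.65 [0.4569 0.2332 0.0768]
scene spot tin 0.56 [ 0.5103 -0.3558  0.0133]
scene spot tin_mid 0.63 [ 0.508  -0.3602  0.0731]
```

Emit:
arm_command(xyz=[[0, 0, 0.035], [0, 0, 0.075], [0, -0.02, 0.115], [0, -0.05, 0.14], [0.005, -0.085, 0.16], [0.01, -0.125, 0.17], [0.015, -0.165, 0.18], [0.02, -0.205, 0.19], [0.025, -0.245, 0.2], [0.03, -0.285, 0.2], [0.035, -0.325, 0.2], [0.04, -0.365, 0.2], [0.045, -0.405, 0.2], [0.05, -0.445, 0.2], [0.055, -0.48, 0.2], [0.06, -0.51, 0.2], [0.065, -0.535, 0.2], [0.065, -0.545, 0.2], [0.065, -0.545, 0.2]], rot=[[0, 0, 0], [0, 0, 0], [0, 0, 0], [0, 0, 0], [0, 0, 0], [0, 0, 0], [0, 0, 0], [0, 0, 0], [0, 0, 0], [0, 0, 0], [0, 0, 0], [0, 0, 0], [0, 0, 0], [0, 0, 0], [0, 0, 0], [0, 0, 0], [0, 0, 0], [0, 0, 0], [0, 0, 0]], grip=1)

```text
time: 9.8
ee_pos: [0.5186, -0.3138, 0.33]
eef_rot: [-0.063, 0.998, -0.001, -0.001]
ft_force: [-0.3, -0.0, -0.6]
width: 0.0869
grip_force: 0.0
```

```bash
python3 - <<'E'
from h import *
st(); im=save("wrist","w2.png")
find(["tin","tin_mid","jar_tall_mid","jar_wide_mid"],"wrist",n=1)
print(np.round(r.read_state()["joint_positions"],2))
hsv=cv2.cvtColor(im,cv2.COLOR_RGB2HSV)
m=((hsv[...,0]<8)|(hsv[...,0]>172))&(hsv[...,1]>150)
n,l,s,c=cv2.connectedComponentsWithStats(m.astype(np.uint8)); 
for i in range(1,n):
    if s[i,4]>150: print(s[i],c[i])
E
```

```text
9.8 [ 0.5186 -0.3138  0.33  ] [[-0.992, -0.126, -0.002], [-0.126, 0.992, -0.001], [0.002, -0.001, -1.0]] [-0.3 -0.  -0.6] 0.0869 0.0
wrist spot tin 0.73 [ 0.51   -0.3574  0.0182]
wrist spot tin_mid 0.55 [ 0.5137 -0.3587  0.0719]
wrist spot jar_tall_mid 0.65 [ 0.4953 -0.2313  0.0768]
wrist spot jar_wide_mid 0.76 [ 0.6307 -0.2924  0.0684]
[-0.13  0.3   0.77  1.37 -0.21  1.55  2.33]
[263 147  38  24 871] [281.62686567 158.36624569]
```

View pics/w2.png

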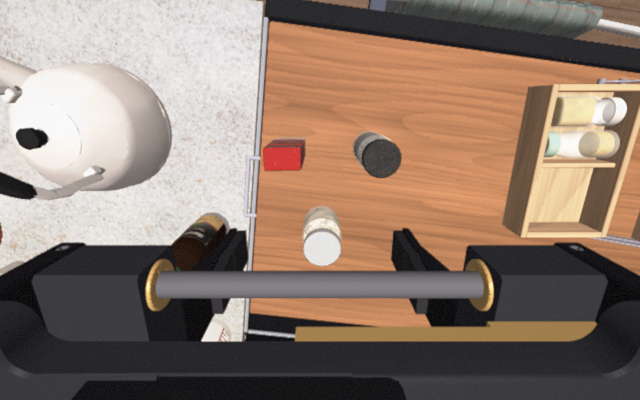

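The wrist view shows the tin's red lid at about (264–300, 149–170), with the dark jar at (378,155), the white jar at (322,240), and the far bay clear on the right.

```bash
python3 - <<'E'
from h import *
im=cv2.imread("pics/w2.png"); c=im[130:190,245:320]; cv2.imwrite("pics/c2.png",cv2.resize(c,None,fx=8,fy=8,interpolation=cv2.INTER_CUBIC))
E
```

```text
(no output)
```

View pics/c2.png

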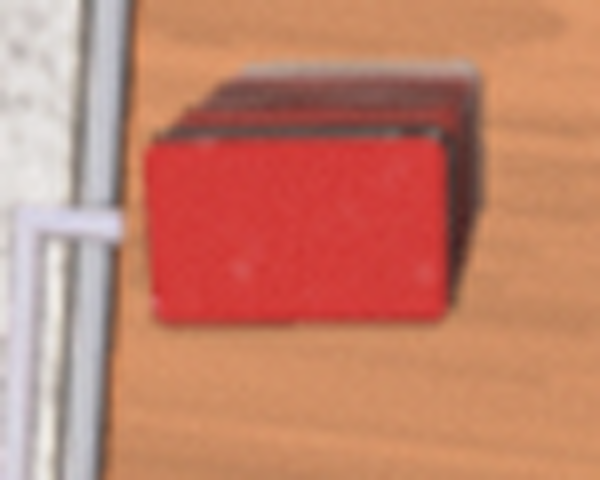

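The lid's corners in the crop are (147,148), (445,138), (448,318) and (155,322).

```bash
python3 - <<'E'
from h import *
P=[ray((245+x/8-.4,130+y/8-.4),"wrist",.127) for x,y in [(147,148),(445,138),(448,318),(155,322)]]
P=np.array(P); print(np.round(P,4),np.round(P.mean(0),4))
for i,j in [(0,1),(3,2),(0,3),(1,2)]:
    d=P[j]-P[i]; print(np.linalg.norm(d),np.degrees(np.arctan2(d[1],d[0])))
E
```

```text
[[ 0.5009 -0.3812  0.127 ]
 [ 0.4934 -0.3362  0.127 ]
 [ 0.5212 -0.3326  0.127 ]
 [ 0.5278 -0.3779  0.127 ]] [ 0.5109 -0.357   0.127 ]
0.04559699772972947 99.42112865306733
0.045782463146673745 98.29841253697094
0.02714026369898332 6.951347293321462
0.028029697081238224 7.391179392612457
```

Emit:
arm_command(xyz=[[-0.008, -0.03, -0.02], [-0.008, -0.044, -0.05], [-0.008, -0.044, -0.09], [-0.008, -0.044, -0.13], [-0.008, -0.044, -0.165], [-0.008, -0.044, -0.2], [-0.008, -0.044, -0.23], [-0.008, -0.044, -0.248], [-0.008, -0.044, -0.251], [-0.008, -0.044, -0.251]], rot=[[0, 0, 0.015], [0, 0, 0.015], [0, 0, 0.015], [0, 0, 0.015], [0, 0, 0.015], [0, 0, 0.015], [0, 0, 0.015], [0, 0, 0.015], [0, 0, 0.015], [0, 0, 0.015]])

```text
time: 10.88
ee_pos: [0.5116, -0.354, 0.0792]
eef_rot: [-0.073, 0.997, 0.001, -0.001]
ft_force: [0.2, -0.7, 0.6]
width: 0.0866
grip_force: 0.0
```

Emit:
arm_command(xyz=[[0, 0, 0], [0, 0, 0], [0, 0, 0], [0, 0, 0], [0, 0, 0], [0, 0, 0], [0, 0, 0], [0, 0, 0], [0, 0, 0], [0, 0, 0]], rot=[[0, 0, 0], [0, 0, 0], [0, 0, 0], [0, 0, 0], [0, 0, 0], [0, 0, 0], [0, 0, 0], [0, 0, 0], [0, 0, 0], [0, 0, 0]], grip=0.45, squeeze=20)

```text
time: 11.72
ee_pos: [0.5117, -0.3556, 0.0799]
eef_rot: [-0.072, 0.997, -0.0, 0.0]
ft_force: [0.1, -1.4, 3.1]
width: 0.0479
grip_force: 20.0
```

Emit:
arm_command(xyz=[[0, 0, 0.01], [0, 0, 0.04], [0, 0, 0.075], [0, 0, 0.11], [0, 0, 0.14], [-0.005, 0.015, 0.15], [-0.01, 0.035, 0.15], [-0.015, 0.06, 0.15], [-0.02, 0.085, 0.15], [-0.028, 0.11, 0.15], [-0.034, 0.135, 0.15], [-0.04, 0.16, 0.15], [-0.046, 0.185, 0.15], [-0.052, 0.21, 0.15], [-0.058, 0.235, 0.15], [-0.062, 0.256, 0.15], [-0.062, 0.256, 0.15], [-0.062, 0.256, 0.15], [-0.062, 0.256, 0.15]], rot=[[0, 0, 0], [0, 0, 0], [0, 0, 0], [0, 0, 0], [0, 0, 0], [0, 0, -0.1], [0, 0, -0.22], [0, 0, -0.34], [0, 0, -0.46], [0, 0, -0.58], [0, 0, -0.7], [0, 0, -0.82], [0, 0, -0.94], [0, 0, -1.06], [0, 0, -1.18], [0, 0, -1.3], [0, 0, -1.42], [0, 0, -1.54], [0, 0, -1.588]])

```text
time: 13.3
ee_pos: [0.449, -0.0988, 0.2298]
eef_rot: [0.663, 0.749, 0.0, -0.0]
ft_force: [-0.2, -0.3, -1.7]
width: 0.0478
grip_force: 20.0
```

```bash
python3 - <<'E'
from h import *
st();print(np.round(r.read_state()["joint_positions"],2)); r.camera("top"); find(["tin","tin_mid","jar_tall_mid","tray_handle"],"top",n=1)
E
```

```text
13.3 [ 0.449  -0.0988  0.2298] [[-0.122, 0.993, -0.0], [0.993, 0.122, 0.001], [0.001, -0.0, -1.0]] [-0.2 -0.3 -1.7] 0.0478 20.0
[-0.59 -0.09  0.68  1.89  0.06  1.32  0.19]
top spot tin 0.54 [0.4791 0.0595 0.0178]
top spot jar_tall_mid 0.76 [ 0.4933 -0.2387  0.0744]
top spot tray_handle 0.87 [0.4573 0.2299 0.1573]
```

Emit:
arm_command(xyz=[[0, 0, -0.03], [0, 0, -0.065], [0, 0, -0.1], [0, 0, -0.125], [0, 0, -0.14], [0, 0, -0.147], [0, 0, -0.15], [0, 0, -0.15]], rot=[[0, 0, 0], [0, 0, 0], [0, 0, 0], [0, 0, 0], [0, 0, 0], [0, 0, 0], [0, 0, 0], [0, 0, 0]])

```text
time: 14.22
ee_pos: [0.4493, -0.0997, 0.08]
eef_rot: [0.66, 0.751, -0.0, -0.0]
ft_force: [-0.1, 0.6, -1.3]
width: 0.0478
grip_force: 20.0
```

Emit:
arm_command(xyz=[[0, 0, 0], [0, 0, 0], [0, 0, 0], [0, 0, 0], [0, 0, 0], [0, 0, 0], [0, 0, 0]], rot=[[0, 0, 0], [0, 0, 0], [0, 0, 0], [0, 0, 0], [0, 0, 0], [0, 0, 0], [0, 0, 0]], grip=0.95)

```text
time: 14.8
ee_pos: [0.4496, -0.0993, 0.0796]
eef_rot: [0.66, 0.751, 0.0, 0.0]
ft_force: [0.3, -0.1, -0.7]
width: 0.0808
grip_force: 0.0
```

Emit:
arm_command(xyz=[[0, 0, 0.03], [0, 0, 0.07], [0, 0, 0.11], [-0.001, 0.01, 0.13], [-0.003, 0.025, 0.13], [-0.005, 0.04, 0.13], [-0.007, 0.055, 0.12], [-0.008, 0.061, 0.11], [-0.008, 0.061, 0.1], [-0.008, 0.061, 0.085], [-0.008, 0.061, 0.065], [-0.008, 0.061, 0.05], [-0.008, 0.061, 0.05]], rot=[[0, 0, 0], [0, 0, 0], [-0.05, -0.006, 0], [-0.15, -0.019, 0], [-0.26, -0.033, 0], [-0.37, -0.047, 0], [-0.48, -0.061, 0], [-0.59, -0.075, 0], [-0.7, -0.09, 0], [-0.81, -0.104, 0], [-0.92, -0.118, 0], [-1.039, -0.133, 0], [-1.039, -0.133, 0]], grip=1)

```text
time: 15.88
ee_pos: [0.4388, -0.0379, 0.1232]
eef_rot: [0.564, 0.652, -0.339, 0.377]
ft_force: [-1.6, 0.6, -1.7]
width: 0.0871
grip_force: 0.0
```

```bash
python3 - <<'E'
from h import *
st();print(np.round(r.read_state()["joint_positions"],2)); save("scene","s2.png"); find(["tin","tin_mid"],"scene",n=1);r.camera("top"); find(["tin","tin_mid"],"top",n=1)
E
```

```text
15.88 [ 0.4388 -0.0379  0.1232] [[-0.078, 0.991, 0.109], [0.48, 0.134, -0.867], [-0.874, -0.016, -0.486]] [-1.6  0.6 -1.7] 0.0871 0.0
[-0.93  0.4   0.28  2.08  0.77  1.42 -0.93]
scene spot tin 0.97 [ 0.4507 -0.0921  0.0169]
scene spot tin_mid 0.79 [ 0.4492 -0.0996  0.0719]
top spot tin 0.56 [ 0.4487 -0.0954  0.0126]
top spot tin_mid 0.8 [ 0.4479 -0.0983  0.0708]
```

View pics/s2.png

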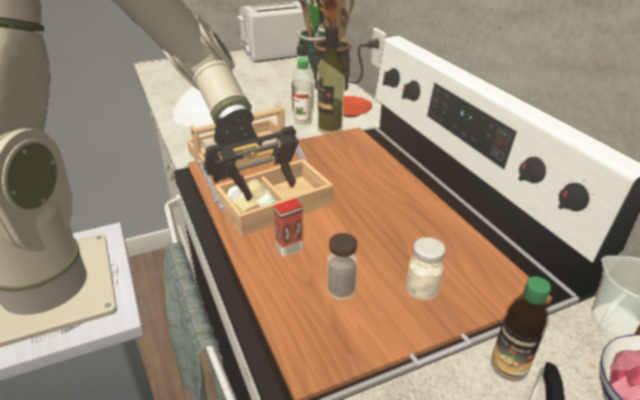

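Emit:
arm_command(xyz=[[0, 0, -0.01], [0, 0, -0.02], [0, 0, -0.02], [0, 0, -0.02]], rot=[[0, 0, 0], [0, 0, 0], [0, 0, 0], [0, 0, 0]])

```text
time: 16.52
ee_pos: [0.4413, -0.0386, 0.1094]
eef_rot: [0.572, 0.65, -0.331, 0.375]
ft_force: [-0.3, 0.3, 0.4]
width: 0.0874
grip_force: 0.0
```

Emit:
arm_command(xyz=[[0.003, -0.02, -0.012], [0.005, -0.04, -0.024], [0.008, -0.058, -0.035], [0.009, -0.067, -0.04], [0.009, -0.068, -0.041], [0.009, -0.068, -0.041]], rot=[[0, 0, 0], [0, 0, 0], [0, 0, 0], [0, 0, 0], [0, 0, 0], [0, 0, 0]])

```text
time: 17.02
ee_pos: [0.4505, -0.1063, 0.0687]
eef_rot: [0.572, 0.65, -0.331, 0.375]
ft_force: [-0.1, 0.6, -0.2]
width: 0.0871
grip_force: 0.0
```

Emit:
arm_command(xyz=[[0, 0, 0], [0, 0, 0], [0, 0, 0], [0, 0, 0], [0, 0, 0], [0, 0, 0], [0, 0, 0], [0, 0, 0], [0, 0, 0], [0, 0, 0]], rot=[[0, 0, 0], [0, 0, 0], [0, 0, 0], [0, 0, 0], [0, 0, 0], [0, 0, 0], [0, 0, 0], [0, 0, 0], [0, 0, 0], [0, 0, 0]], grip=0.45, squeeze=30)

```text
time: 17.85
ee_pos: [0.4506, -0.1063, 0.0686]
eef_rot: [0.572, 0.65, -0.331, 0.375]
ft_force: [-0.0, 1.5, 0.4]
width: 0.0474
grip_force: 30.0
```

Emit:
arm_command(xyz=[[0, 0, 0.015], [0, 0, 0.03], [0, 0.001, 0.03], [0, 0.003, 0.027], [0, 0.004, 0.025], [0, 0.006, 0.024], [0, 0.008, 0.023], [-0.001, 0.01, 0.022], [-0.001, 0.012, 0.021], [-0.001, 0.014, 0.021], [-0.002, 0.016, 0.021], [-0.002, 0.018, 0.021], [-0.002, 0.02, 0.021], [-0.003, 0.022, 0.022], [-0.003, 0.024, 0.022], [-0.003, 0.026, 0.023], [-0.003, 0.026, 0.023], [-0.003, 0.026, 0.023], [-0.003, 0.026, 0.023]], rot=[[0, 0, 0], [0, 0, 0], [0.111, 0.014, 0], [0.223, 0.029, 0], [0.334, 0.043, 0], [0.445, 0.057, 0], [0.556, 0.071, 0], [0.668, 0.086, 0], [0.779, 0.1, 0], [0.89, 0.114, 0], [1.002, 0.129, 0], [1.113, 0.143, 0], [1.224, 0.157, 0], [1.336, 0.171, 0], [1.447, 0.186, 0], [1.558, 0.2, 0], [1.558, 0.2, 0], [1.558, 0.2, 0], [1.558, 0.2, 0]])

```text
time: 19.43
ee_pos: [0.4473, -0.0801, 0.0913]
eef_rot: [0.638, 0.726, 0.17, -0.194]
ft_force: [0.2, 0.8, -2.0]
width: 0.0478
grip_force: 30.0
```

```bash
python3 - <<'E'
from h import *
st();print(np.round(r.read_state()["joint_positions"],2)); im=save("scene","s3.png"); find(["tin","tin_mid"],"scene",n=1);r.camera("top"); find(["tin","tin_mid"],"top",n=1)
cv2.imwrite("pics/s3c.png",cv2.resize(im[130:310,180:400,::-1],None,fx=3,fy=3))
E
```

```text
19.43 [ 0.4473 -0.0801  0.0913] [[-0.111, 0.992, -0.065], [0.86, 0.128, 0.493], [0.498, -0.001, -0.867]] [ 0.2  0.8 -2. ] 0.0478 30.0
[-0.08  0.34  0.57  1.92 -0.62  1.33  0.9 ]
scene spot tin_mid 0.8 [ 0.4481 -0.0844  0.1013]
top spot tin 0.79 [ 0.4406 -0.0255  0.0977]
top spot tin_mid 0.93 [ 0.4494 -0.0866  0.102 ]
```

View pics/s3c.png

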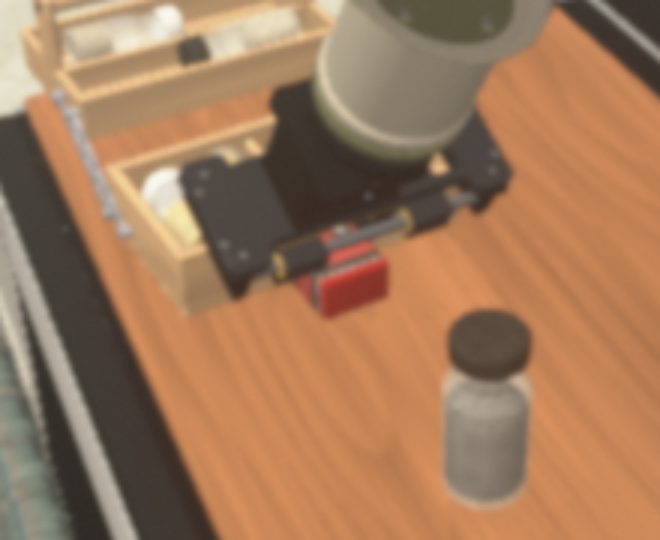

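The crop shows the tin held level, its red lid end at (350,285) facing the jar, clear of the box and the jar. Next I lower it.

Emit:
arm_command(xyz=[[0, 0, -0.02], [0, 0, -0.04], [0, 0, -0.055], [0, 0, -0.061], [0, 0, -0.063], [0, 0, -0.064], [0, 0, -0.065], [0, 0, -0.066], [0, 0, -0.066]], rot=[[0, 0, 0], [0, 0, 0], [0, 0, 0], [0, 0, 0], [0, 0, 0], [0, 0, 0], [0, 0, 0], [0, 0, 0], [0, 0, 0]])

```text
time: 20.48
ee_pos: [0.4479, -0.0804, 0.0261]
eef_rot: [0.638, 0.726, 0.171, -0.194]
ft_force: [0.5, 0.1, -2.2]
width: 0.0478
grip_force: 30.0
```

Emit:
arm_command(xyz=[[0, 0, -0.001], [0, 0, -0.002], [0, 0, -0.002], [0, 0, -0.002]], rot=[[0, 0, 0], [0, 0, 0], [0, 0, 0], [0, 0, 0]])

```text
time: 20.82
ee_pos: [0.4475, -0.0803, 0.0236]
eef_rot: [0.638, 0.725, 0.171, -0.194]
ft_force: [0.2, -0.2, -1.7]
width: 0.0478
grip_force: 30.0
```

Emit:
arm_command(xyz=[[0, 0, -0.0005], [0, 0, -0.001], [0, 0, -0.001], [0, 0, -0.001]], rot=[[0, 0, 0], [0, 0, 0], [0, 0, 0], [0, 0, 0]])

```text
time: 21.15
ee_pos: [0.4475, -0.0803, 0.0225]
eef_rot: [0.638, 0.725, 0.171, -0.194]
ft_force: [-0.4, -1.2, -1.3]
width: 0.0478
grip_force: 30.0
```

Emit:
arm_command(xyz=[[0, 0, -0.0005], [0, 0, -0.001], [0, 0, -0.001], [0, 0, -0.001]], rot=[[0, 0, 0], [0, 0, 0], [0, 0, 0], [0, 0, 0]])

```text
time: 21.48
ee_pos: [0.4476, -0.0804, 0.0216]
eef_rot: [0.638, 0.725, 0.171, -0.194]
ft_force: [0.1, 0.2, -0.9]
width: 0.0478
grip_force: 30.2
```

Emit:
arm_command(xyz=[[0, 0, 0], [0, 0, 0], [0, 0, 0], [0, 0, 0], [0, 0, 0], [0, 0, 0], [0, 0, 0]], rot=[[0, 0, 0], [0, 0, 0], [0, 0, 0], [0, 0, 0], [0, 0, 0], [0, 0, 0], [0, 0, 0]], grip=0.9)

```text
time: 22.07
ee_pos: [0.4476, -0.0803, 0.0216]
eef_rot: [0.638, 0.725, 0.171, -0.194]
ft_force: [0.4, 0.1, 0.3]
width: 0.0778
grip_force: 0.2
```

Emit:
arm_command(xyz=[[0.002, -0.015, 0.026], [0.004, -0.03, 0.052], [0.005, -0.045, 0.08], [0.006, -0.055, 0.115], [0.007, -0.06, 0.15], [0.008, -0.06, 0.185], [0.009, -0.06, 0.22], [0.01, -0.06, 0.25], [0.01, -0.06, 0.27], [0.01, -0.06, 0.27], [0.01, -0.06, 0.27]], rot=[[0, 0, 0], [0, 0, 0], [0, 0, 0], [-0.1, -0.013, 0], [-0.2, -0.026, 0], [-0.3, -0.039, 0], [-0.4, -0.052, 0], [-0.5, -0.064, 0], [-0.519, -0.067, 0], [-0.519, -0.067, 0], [-0.519, -0.067, 0]], grip=1)

```text
time: 22.98
ee_pos: [0.4579, -0.1398, 0.2925]
eef_rot: [0.66, 0.751, 0.001, 0.001]
ft_force: [-0.0, -0.4, -0.9]
width: 0.0871
grip_force: 0.0
```

```bash
python3 - <<'E'
from h import *
st();print(np.round(r.read_state()["joint_positions"],2)); im=save("wrist","w4.png"); find(["tin_mid","tin","free_bay","spice_box","tray_handle"],"wrist",n=1)
r.camera("top"); find(["tin_mid","free_bay"],"top",n=1)
r.camera("scene"); find(["tin_mid","free_bay"],"scene",n=1)
E
```

```text
22.98 [ 0.4579 -0.1398  0.2925] [[-0.129, 0.992, 0.002], [0.992, 0.129, 0.001], [0.001, 0.003, -1.0]] [-0.  -0.4 -0.9] 0.0871 0.0
[-0.36 -0.06  0.55  1.75  0.03  1.44  0.31]
wrist spot tin_mid 0.95 [ 0.4477 -0.0845  0.03  ]
wrist spot tin 0.78 [ 0.4354 -0.0284  0.0302]
wrist spot free_bay 0.75 [0.5276 0.0687 0.0236]
wrist spot spice_box 0.92 [0.4731 0.0578 0.0107]
top spot tin_mid 0.71 [ 0.4491 -0.0865  0.0297]
top spot free_bay 0.74 [0.4986 0.2068 0.0922]
scene spot tin_mid 0.86 [ 0.4448 -0.0816  0.0327]
scene spot free_bay 0.9 [0.5321 0.0705 0.0241]
```

View pics/w4.png

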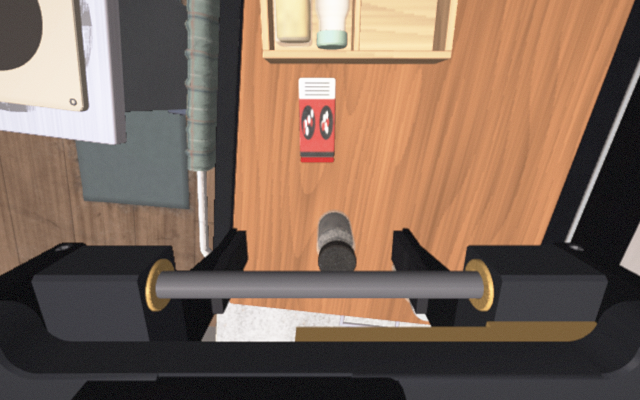

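The wrist view shows the tin flat on its broad face, from (299,78) to (335,162), lid toward the robot's right. The box's right wall runs from (263,62) to (452,59).

```bash
python3 - <<'E'
from h import *
im=cv2.imread("pics/w4.png")
cv2.imwrite("pics/c4.png",cv2.resize(im[0:170,250:470],None,fx=3.5,fy=3.5,interpolation=cv2.INTER_CUBIC))
P=np.array([ray(p,"wrist",.048) for p in [(299,78),(335,77),(336,162),(300.5,162)]])
print(np.round(P,4),P.mean(0).round(4))
d=(P[1]+P[0]-P[2]-P[3])/2; print(np.linalg.norm(d),np.degrees(np.arctan2(d[1],d[0])))
E
```

```text
[[ 0.4176 -0.0331  0.048 ]
 [ 0.4627 -0.0262  0.048 ]
 [ 0.4796 -0.1339  0.048 ]
 [ 0.4312 -0.1401  0.048 ]] [ 0.4478 -0.0833  0.048 ]
0.10839830043225261 98.04626598284358
```

View pics/c4.png

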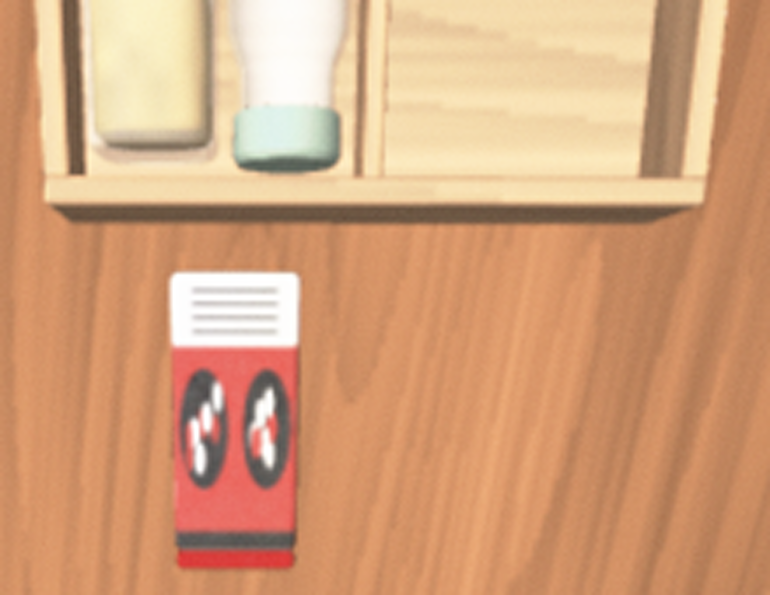

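The crop shows the rim's outer right edge from (46,203) to (702,203) and the tin's foot end from (170,272) to (299,272).

```bash
python3 - <<'E'
from h import *
f=lambda x,y:(250+x/3.5-.35,y/3.5-.35)
a,b=ray(f(45,203),"wrist",.068),ray(f(704,203),"wrist",.068)
d=b-a;L=np.linalg.norm(d);u=d/L;v=np.array([-u[1],u[0],0]); print(a.round(4),b.round(4),L,np.degrees(np.arctan2(d[1],d[0])))
o=(a+b)/2+v*.0665; print("box",o.round(4),"bay",(o+u*.0535).round(4))
P=np.array([ray(f(*p),"wrist",.048) for p in [(170,272),(299,272),(297,568),(176,568)]]);print(P.round(4),P.mean(0).round(4))
ft=(P[0]+P[1])/2-v*.0555;print("tin from foot",ft.round(4))
E
```

```text
[ 0.3739 -0.0175  0.068 ] [0.5948 0.0106 0.068 ] 0.22267915822289083 7.254003295911566
box [0.4759 0.0625 0.068 ] bay [0.529  0.0692 0.068 ]
[[ 0.4166 -0.0325  0.048 ]
 [ 0.4629 -0.0266  0.048 ]
 [ 0.4775 -0.1341  0.048 ]
 [ 0.4304 -0.1401  0.048 ]] [ 0.4468 -0.0833  0.048 ]
tin from foot [ 0.4467 -0.0846  0.048 ]
```

Emit:
arm_command(xyz=[[-0.006, 0.03, -0.02], [-0.011, 0.056, -0.045], [-0.011, 0.056, -0.085], [-0.011, 0.056, -0.125], [-0.011, 0.056, -0.165], [-0.011, 0.056, -0.205], [-0.011, 0.056, -0.24], [-0.011, 0.056, -0.262], [-0.011, 0.056, -0.27], [-0.011, 0.056, -0.27]], rot=[[0, 0, 0], [0, 0, 0], [0, 0, 0], [0, 0, 0], [0, 0, 0], [0, 0, 0], [0, 0, 0], [0, 0, 0], [0, 0, 0], [0, 0, 0]])

```text
time: 24.42
ee_pos: [0.4454, -0.0844, 0.0202]
eef_rot: [0.66, 0.751, -0.001, -0.001]
ft_force: [-0.5, -0.5, 0.5]
width: 0.087
grip_force: 0.0
```

Emit:
arm_command(xyz=[[0, 0, 0], [0, 0, 0], [0, 0, 0], [0, 0, 0], [0, 0, 0], [0, 0, 0], [0, 0, 0], [0, 0, 0], [0, 0, 0], [0, 0, 0]], rot=[[0, 0, 0], [0, 0, 0], [0, 0, 0], [0, 0, 0], [0, 0, 0], [0, 0, 0], [0, 0, 0], [0, 0, 0], [0, 0, 0], [0, 0, 0]], grip=0.45, squeeze=25)

```text
time: 25.25
ee_pos: [0.4468, -0.0843, 0.0219]
eef_rot: [0.66, 0.751, 0.0, 0.0]
ft_force: [-0.8, 0.0, 5.1]
width: 0.0478
grip_force: 25.0
```

Emit:
arm_command(xyz=[[0, 0, 0.015], [0, 0, 0.04], [0, 0, 0.07], [0, 0, 0.09], [0.01, 0.02, 0.09], [0.025, 0.05, 0.09], [0.045, 0.085, 0.09], [0.065, 0.12, 0.09], [0.078, 0.145, 0.09], [0.082, 0.153, 0.09], [0.082, 0.153, 0.09], [0.082, 0.153, 0.09]], rot=[[0, 0, 0], [0, 0, 0], [0, 0, 0], [0, 0, 0], [0, 0, 0], [0, 0, 0], [0, 0, 0], [0, 0, 0], [0, 0, 0], [0, 0, 0], [0, 0, 0], [0, 0, 0]])

```text
time: 26.25
ee_pos: [0.5279, 0.068, 0.1109]
eef_rot: [0.66, 0.751, -0.001, -0.0]
ft_force: [0.5, -1.2, -2.1]
width: 0.0479
grip_force: 25.0
```

```bash
python3 - <<'E'
from h import *
st()
a=save("wrist","w5.png");b=save("top","t5.png");c=save("scene","s5.png")
for k in ["wrist","top","scene"]: find(["tin_mid","tin","spice_box","free_bay"],k,n=1)
s=lambda im:cv2.resize(im,(400,300))[:,:,::-1]
g=np.vstack([np.hstack([s(a[100:400]),s(b[120:300,170:410])]),np.hstack([s(c[100:280,180:420]),s(a[150:330,200:440])])])
cv2.imwrite("pics/g5.png",g)
E
```

```text
26.25 [0.5279 0.068  0.1109] [[-0.128, 0.992, -0.001], [0.992, 0.128, -0.001], [-0.001, -0.001, -1.0]] [ 0.5 -1.2 -2.1] 0.0479 25.0
wrist spot tin_mid 0.59 [0.5294 0.0643 0.1189]
wrist spot tin 0.84 [0.5183 0.1241 0.1201]
wrist spot spice_box 0.67 [0.4742 0.061  0.0172]
top spot tin_mid 0.66 [0.5296 0.0646 0.1214]
top spot spice_box 0.71 [0.4758 0.0594 0.0161]
top spot free_bay 0.74 [0.5328 0.0666 0.0243]
scene spot tin_mid 0.83 [0.5264 0.0696 0.1241]
scene spot tin 0.65 [0.5237 0.1281 0.1209]
scene spot spice_box 0.84 [0.4793 0.0669 0.0164]
scene spot free_bay 0.69 [0.5292 0.0698 0.0263]
```

View pics/g5.png

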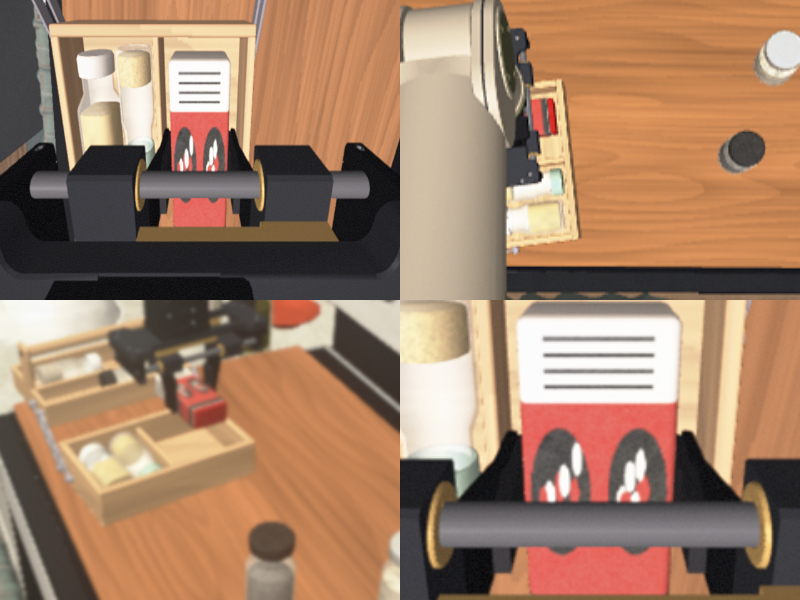

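The collage shows the tin held level over the far bay. Its foot end is at about row 152 in the wrist image, with the box's left wall top at about rows 122–136. I'll measure both edges to get the y fit.

```bash
python3 - <<'E'
from h import *
im=cv2.imread("pics/w5.png")
for c in (265,272,320,380):
    print(c,[(y,*map(int,im[y,c,::-1])) for y in range(116,162,1)] if c in(265,) else [(y,*map(int,im[y,c,::-1])) for y in range(116,162,2)])
E
```

```text
265 [(116, 217, 149, 105), (117, 217, 148, 104), (118, 217, 149, 105), (119, 202, 140, 100), (120, 159, 118, 88), (121, 133, 104, 79), (122, 133, 105, 81), (123, 137, 109, 85), (124, 215, 167, 127), (125, 240, 201, 156), (126, 244, 213, 166), (127, 244, 217, 171), (128, 242, 215, 170), (129, 240, 211, 166), (130, 239, 209, 164), (131, 238, 208, 162), (132, 239, 211, 165), (133, 239, 209, 162), (134, 239, 211, 163), (135, 229, 192, 148), (136, 215, 172, 132), (137, 228, 190, 149), (138, 236, 205, 161), (139, 236, 204, 161), (140, 236, 204, 160), (141, 234, 203, 157), (142, 234, 201, 158), (143, 232, 200, 157), (144, 233, 199, 157), (145, 233, 199, 157), (146, 235, 203, 159), (147, 238, 209, 163), (148, 242, 215, 169), (149, 245, 220, 173), (150, 247, 222, 177), (151, 247, 223, 179), (152, 246, 221, 177), (153, 243, 217, 172), (154, 242, 216, 170), (155, 242, 216, 170), (156, 241, 213, 167), (157, 242, 212, 168), (158, 243, 215, 170), (159, 244, 217, 171), (160, 245, 220, 173), (161, 245, 220, 174)]
272 [(116, 208, 144, 100), (118, 211, 146, 102), (120, 153, 114, 84), (122, 134, 106, 8
[... 736 characters left out ...]
, 244, 218, 171), (146, 244, 218, 171), (148, 248, 225, 178), (150, 230, 196, 158), (152, 127, 119, 113), (154, 133, 124, 116), (156, 139, 129, 121), (158, 164, 153, 144), (160, 225, 213, 200)]
380 [(116, 206, 142, 99), (118, 204, 141, 97), (120, 154, 113, 82), (122, 130, 102, 80), (124, 203, 159, 121), (126, 241, 208, 160), (128, 244, 220, 173), (130, 245, 220, 173), (132, 245, 220, 172), (134, 245, 221, 170), (136, 224, 181, 138), (138, 241, 211, 165), (140, 248, 225, 178), (142, 247, 224, 177), (144, 245, 221, 175), (146, 245, 219, 173), (148, 246, 222, 175), (150, 247, 223, 175), (152, 245, 220, 172), (154, 245, 221, 173), (156, 244, 219, 171), (158, 246, 221, 174), (160, 246, 221, 173)]
```

```bash
python3 - <<'E'
from h import *
vb=np.array([-.127,.992,0])
for n,c,row,z in [("wall out",300,123.6,.068),("wall in",300,136,.068),("wall out",375,123.8,.068),("tin top edge",320,158.3,.137),("tin low edge",320,150.5,.105)]:
    p=ray((c,row),"wrist",z); print(n,p.round(4),"along yb from TCP",round(float((p-[.5279,.068,0])[:2]@vb[:2]),4))
E
```

```text
wall out [0.5069 0.1347 0.068 ] along yb from TCP 0.0689
wall in [0.5078 0.1266 0.068 ] along yb from TCP 0.0607
wall out [0.5568 0.141  0.068 ] along yb from TCP 0.0687
tin top edge [0.5214 0.1255 0.137 ] along yb from TCP 0.0578
tin low edge [0.5217 0.1241 0.105 ] along yb from TCP 0.0565
```

Emit:
arm_command(xyz=[[0.001, 0.001, -0.01], [0.001, 0.001, -0.025], [0.001, 0.001, -0.035], [0.001, 0.001, -0.041], [0.001, 0.001, -0.046], [0.001, 0.001, -0.05], [0.001, 0.001, -0.05]], rot=[[0, 0, 0], [0, 0, 0], [0, 0, 0], [0, 0, 0], [0, 0, 0], [0, 0, 0], [0, 0, 0]])

```text
time: 27.58
ee_pos: [0.5293, 0.0696, 0.0609]
eef_rot: [0.66, 0.751, -0.0, -0.0]
ft_force: [-0.1, -0.1, -1.5]
width: 0.048
grip_force: 25.0
```

Emit:
arm_command(xyz=[[0, 0, -0.007], [0, 0, -0.014], [0, 0, -0.02], [0, 0, -0.025], [0, 0, -0.028], [0, 0, -0.03], [0, 0, -0.031], [0, 0, -0.031]], rot=[[0, 0, 0], [0, 0, 0], [0, 0, 0], [0, 0, 0], [0, 0, 0], [0, 0, 0], [0, 0, 0], [0, 0, 0]])

```text
time: 28.25
ee_pos: [0.5296, 0.0696, 0.0305]
eef_rot: [0.66, 0.751, 0.0, 0.0]
ft_force: [0.4, -0.1, -2.7]
width: 0.0475
grip_force: 25.0
```

Emit:
arm_command(xyz=[[0, 0, -0.0005], [0, 0, -0.001], [0, 0, -0.0015], [0, 0, -0.0015]], rot=[[0, 0, 0], [0, 0, 0], [0, 0, 0], [0, 0, 0]])

```text
time: 28.58
ee_pos: [0.5298, 0.0697, 0.0299]
eef_rot: [0.66, 0.751, 0.0, 0.0]
ft_force: [-4.0, 0.2, 5.8]
width: 0.0479
grip_force: 25.0
```

Emit:
arm_command(xyz=[[0, 0, 0.0005], [0, 0, 0.001], [0, 0, 0.001], [0, 0, 0.001], [0, 0, 0.001]], rot=[[0, 0, 0], [0, 0, 0], [0, 0, 0], [0, 0, 0], [0, 0, 0]], grip=0.66)

```text
time: 29.0
ee_pos: [0.5296, 0.0697, 0.0301]
eef_rot: [0.66, 0.751, 0.0, 0.0]
ft_force: [-0.0, -0.1, 0.2]
width: 0.0572
grip_force: 0.0
```

Emit:
arm_command(xyz=[[0, 0, 0.01], [0, 0, 0.03], [0, 0, 0.06], [0, 0, 0.1], [0, 0, 0.14], [0, 0, 0.18], [0, -0.02, 0.2], [0, -0.02, 0.2], [0, -0.02, 0.2]], rot=[[0, 0, 0], [0, 0, 0], [0, 0, 0], [0, 0, 0], [0, 0, 0], [0, 0, 0], [0, 0, 0], [0, 0, 0], [0, 0, 0]])

```text
time: 29.75
ee_pos: [0.5301, 0.0487, 0.2318]
eef_rot: [0.661, 0.75, 0.001, 0.001]
ft_force: [-0.7, 0.3, -0.3]
width: 0.0574
grip_force: 0.0
```

```bash
python3 - <<'E'
from h import *
st();print(np.round(r.read_state()["joint_positions"],2))
a=save("wrist","w6.png");c=save("scene","s6.png")
for k in ["wrist","scene"]: find(["tin_mid","spice_box","tray_handle"],k,n=1)
cv2.imwrite("pics/g6.png",np.hstack([cv2.resize(x,(400,300))[:,:,::-1] for x in (a,c[100:280,180:420])]))
E
```

```text
29.75 [0.5301 0.0487 0.2318] [[-0.126, 0.992, 0.003], [0.992, 0.126, 0.001], [0.001, 0.003, -1.0]] [-0.7  0.3 -0.3] 0.0574 0.0
[-0.56  0.11  0.42  1.72 -0.05  1.32 -0.01]
wrist spot spice_box 0.84 [0.4717 0.0589 0.0127]
scene spot tin_mid 0.74 [0.5306 0.0723 0.0381]
scene spot spice_box 0.64 [0.4794 0.0647 0.0141]
scene spot tray_handle 0.9 [0.456  0.2331 0.1516]
```

View pics/g6.png

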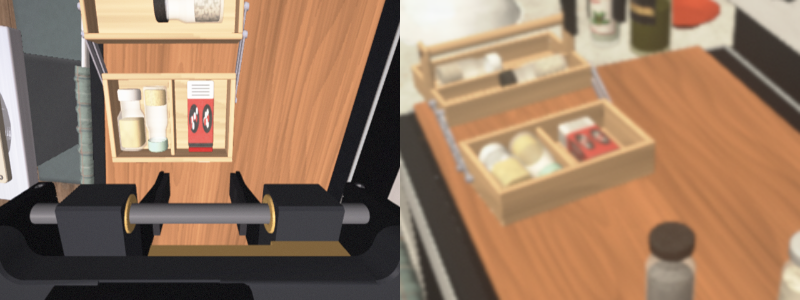

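The tin lies flat in the far bay, and the tray is open with both jars in it. Now for the handle.

Emit:
arm_command(xyz=[[-0.003, 0.01, 0.02], [-0.01, 0.025, 0.035], [-0.017, 0.04, 0.04], [-0.024, 0.06, 0.04], [-0.031, 0.08, 0.04], [-0.038, 0.1, 0.04], [-0.045, 0.12, 0.04], [-0.052, 0.14, 0.04], [-0.06, 0.16, 0.04], [-0.068, 0.175, 0.04], [-0.075, 0.184, 0.04], [-0.075, 0.184, 0.04], [-0.075, 0.184, 0.04], [-0.075, 0.184, 0.02], [-0.075, 0.184, -0.01], [-0.075, 0.184, -0.04], [-0.075, 0.184, -0.07], [-0.075, 0.184, -0.092], [-0.075, 0.184, -0.1], [-0.075, 0.184, -0.1]], rot=[[0, 0, 0.1], [0, 0, 0.22], [0, 0, 0.34], [0, 0, 0.46], [0, 0, 0.58], [0, 0, 0.7], [0, 0, 0.82], [0, 0, 0.94], [0, 0, 1.06], [0, 0, 1.18], [0, 0, 1.3], [0, 0, 1.42], [0, 0, 1.54], [0, 0, 1.571], [0, 0, 1.571], [0, 0, 1.571], [0, 0, 1.571], [0, 0, 1.571], [0, 0, 1.571], [0, 0, 1.571]])

```text
time: 31.82
ee_pos: [0.4535, 0.2331, 0.1282]
eef_rot: [-0.064, 0.998, -0.001, -0.002]
ft_force: [-0.2, -0.5, 0.4]
width: 0.0574
grip_force: 0.0
```

Emit:
arm_command(xyz=[[0, 0, 0], [0, 0, 0], [0, 0, 0], [0, 0, 0], [0, 0, 0], [0, 0, 0], [0, 0, 0], [0, 0, 0], [0, 0, 0], [0, 0, 0]], rot=[[0, 0, 0], [0, 0, 0], [0, 0, 0], [0, 0, 0], [0, 0, 0], [0, 0, 0], [0, 0, 0], [0, 0, 0], [0, 0, 0], [0, 0, 0]], grip=0.05, squeeze=35)

```text
time: 32.65
ee_pos: [0.4549, 0.2316, 0.1301]
eef_rot: [-0.063, 0.998, -0.001, -0.0]
ft_force: [0.2, -7.3, 3.6]
width: 0.0139
grip_force: 34.8
```

Emit:
arm_command(xyz=[[0.001, -0.005, 0.006], [0.002, -0.01, 0.012], [0.002, -0.015, 0.018], [0.003, -0.021, 0.023], [0.004, -0.027, 0.028], [0.005, -0.033, 0.032], [0.006, -0.04, 0.035], [0.006, -0.047, 0.039], [0.007, -0.054, 0.041], [0.008, -0.062, 0.043], [0.009, -0.069, 0.045], [0.01, -0.077, 0.046], [0.011, -0.085, 0.046]], rot=[[0, 0, 0], [0, 0, 0], [0, 0, 0], [0, 0, 0], [0, 0, 0], [0, 0, 0], [0, 0, 0], [0, 0, 0], [0, 0, 0], [0, 0, 0], [0, 0, 0], [0, 0, 0], [0, 0, 0]])

```text
time: 33.73
ee_pos: [0.4656, 0.1483, 0.1763]
eef_rot: [-0.064, 0.998, 0.0, 0.0]
ft_force: [1.0, 0.3, -10.6]
width: 0.0144
grip_force: 35.3
```

Emit:
arm_command(xyz=[[0.001, -0.008, 0], [0.002, -0.016, -0.001], [0.003, -0.023, -0.003], [0.004, -0.031, -0.005], [0.005, -0.038, -0.007], [0.006, -0.045, -0.011], [0.006, -0.051, -0.014], [0.007, -0.058, -0.018], [0.008, -0.064, -0.023], [0.009, -0.07, -0.028], [0.009, -0.075, -0.034], [0.01, -0.08, -0.04], [0.011, -0.084, -0.046], [0.011, -0.085, -0.048], [0.011, -0.085, -0.048]], rot=[[0, 0, 0], [0, 0, 0], [0, 0, 0], [0, 0, 0], [0, 0, 0], [0, 0, 0], [0, 0, 0], [0, 0, 0], [0, 0, 0], [0, 0, 0], [0, 0, 0], [0, 0, 0], [0, 0, 0], [0, 0, 0], [0, 0, 0]])

```text
time: 34.98
ee_pos: [0.4771, 0.063, 0.1287]
eef_rot: [-0.064, 0.998, 0.0, 0.0]
ft_force: [-5.3, -4.0, 6.8]
width: 0.0148
grip_force: 34.1
```

Emit:
arm_command(xyz=[[0, 0, 0], [0, 0, 0], [0, 0, 0], [0, 0, 0], [0, 0, 0], [0, 0, 0], [0, 0, 0], [0, 0, 0]], rot=[[0, 0, 0], [0, 0, 0], [0, 0, 0], [0, 0, 0], [0, 0, 0], [0, 0, 0], [0, 0, 0], [0, 0, 0]], grip=0.8)

```text
time: 35.65
ee_pos: [0.4766, 0.0637, 0.128]
eef_rot: [-0.064, 0.998, 0.0, 0.0]
ft_force: [0.2, 0.5, -1.4]
width: 0.0602
grip_force: 0.0
```

Emit:
arm_command(xyz=[[0, 0, 0.02], [0, 0, 0.05], [0, 0, 0.08], [0, 0, 0.12], [0, 0, 0.16], [-0.02, 0, 0.2], [-0.04, 0, 0.22], [-0.04, 0, 0.22]], rot=[[0, 0, 0], [0, 0, 0], [0, 0, 0], [0, 0, 0], [0, 0, 0], [0, 0, 0], [0, 0, 0], [0, 0, 0]])

```text
time: 36.32
ee_pos: [0.436, 0.064, 0.3537]
eef_rot: [-0.064, 0.998, 0.002, 0.004]
ft_force: [0.4, 0.0, -0.4]
width: 0.0699
grip_force: 0.0
```

```bash
python3 - <<'E'
from h import *
st()
a=save("wrist","w7.png");c=save("scene","s7.png")
for k in ["wrist","scene"]: find(["tray_handle","tray_floor","tray_jar_a_mid"],k)
cv2.imwrite("pics/g7.png",np.hstack([cv2.resize(x,(400,300))[:,:,::-1] for x in (a,c[100:280,180:420])]))
E
```

```text
36.32 [0.436  0.064  0.3537] [[-0.992, -0.128, 0.007], [-0.128, 0.992, 0.004], [-0.008, 0.003, -1.0]] [ 0.4  0.  -0.4] 0.0699 0.0
wrist spot tray_handle 0.67 [0.4755 0.0615 0.1479]
wrist spot tray_handle 0.16 [ 0.6268 -0.3023  0.0576]
wrist spot tray_floor 0.87 [0.4762 0.0616 0.0714]
wrist spot tray_jar_a_mid 0.72 [0.4377 0.0879 0.0842]
scene spot tray_handle 0.85 [0.4768 0.066  0.1524]
scene spot tray_floor 0.91 [0.4807 0.0635 0.0703]
scene spot tray_jar_a_mid 0.77 [0.4384 0.0859 0.0947]
```

View pics/g7.png

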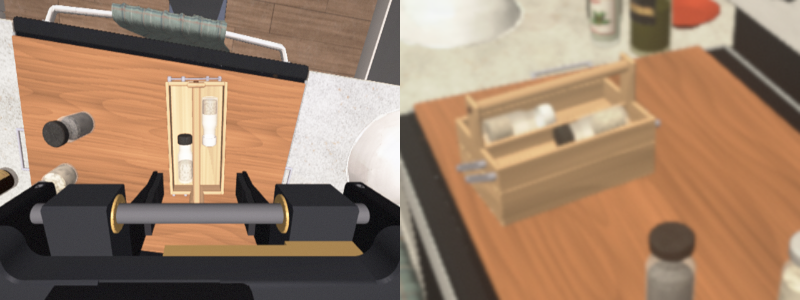

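The tray is fully shut, both jars are in it, and the hand is clear. I'm handing the job in.

```bash
python3 -c "
from bench import r
print(r.close_job())"
```

```text
the job is handed in; nothing more can be done
None
```

I packed the tin flat in the far bay and shut the tray with both of its jars still in it. The two standing jars were not touched, and I handed the job in at about 36 s; the hand-in gave no verdict.

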